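# Tip the cover plate up against its drying stand

### The job

Stand the flat cover plate up to drain: take the bottle off it and set it upright on the bench, well clear of the plate, and slide the plate along the bench until its straight edge lies squarely against the middle of the drying stand's backrest. Then tip it up against the backrest so that it pivots on that edge and stays leaning flat on the backrest, lip uppermost. Never lift the whole plate off the bench, and leave the other things where they are.

Things in the scene. Friction and masses are not known exactly. Their poses are not given: they have to be found in the camera images.
- plate: Plain aluminium cover plate lying flat, 90 long, 96 mm wide, 0.3 kg (+-30%), loose. Origin: middle of the underside. x: to its straight edge (x=+45, full 19 mm thick); y: along its width; z: normal of the top face. From x=-33 to -45 only a finger lip is left, 13 to 19 mm above the underside (13 mm free below it). Stood up, z points to the backrest, x down. Friction about 0.6.
- plate_lip (a point): Lower outer corner of the plate's finger lip, mid-width (in plate axes -45, 0, +13 mm); near the top of the plate once it stands.
- plate_edge (a point): Middle of the plate's straight edge face (in plate axes +45, 0, +9.5 mm); the edge on which the plate pivots and stands.
- stand: Fixed drying stand: aluminium backrest 120 mm wide, 83 high, leaning back 17 degrees (0.30 rad), with a grey foot behind it (to x=+64). Origin: middle of the backrest's front face at bench level. x: from front to back (the plate arrives moving along +x); y: along the backrest; z up. Front face at x = 0.31 z. In front of it there is only the bare bench.
- bottle: Reagent bottle, 44 mm diameter, 107 high (cap 32, from 89 up), about 0.12 kg, loose on top of the plate. Origin: centre of its base; z up. The bench beside the stand, 110 to 140 mm to its -y side, is free to set it down. Fixed round the work: a tall grey bath (face at world x=0.68), a low syringe tray, and left of the robot's base, at world (-0.105, 0.26), a pot 156 wide, 126 high that can block an arm's shoulder.
- beaker: Bystander: clear 250 ml beaker, 74 mm wide, 94 mm high, loose, origin at the middle of its underside. Leave it.
- stain_box: Bystander: small clear-topped box of vials, 49 x 59 mm, 58 mm high, loose, origin at the middle of its underside. Leave it.
- glass_jar: Bystander: open glass jar, 80 mm wide, 104 mm high, loose, origin at the middle of its underside. Leave it.
- tube: Bystander: capped plastic centrifuge tube lying flat, 118 x 21 x 20 mm, loose, origin at the middle of its underside. Leave it.
- carton: Bystander: small white and blue carton, 45 x 67 mm, 52 mm high, loose, origin at the middle of its underside. Leave it.
- forceps: Bystander: steel forceps lying flat, 127 x 16 x 7 mm, loose, origin at the middle of its underside. Leave it.
Mind the look-alikes: they are no part of the job. Leave any red look-alike of the bottle alone.

How it is judged:
By the outcome, as a careful person would: the job done as asked, in the order asked, and still so for the second after the job is handed in, with the robot touching nothing.
It also fails if it takes over 61 s, if anything falls off the work surface, if the arm or the gripper's body presses on something with over 40 N, if the wrist force passes 120 N, or if a joint passes its speed limit or range.

### The arm

A 6-joint arm with a two-finger parallel gripper is mounted at the origin on the work surface; the furniture and walls round the work are solid. World frame = base frame: x ahead of the robot, y to its left, z up, the work surface at z = 0. Lengths are in m, angles in rad, forces in N, time in s.
With the tool pointing down it reaches from about 0.375 to 0.9 m from the base axis. Payload 3.1 kg.
Tool frame: the origin (TCP) lies at the very end of the fingers, on their centre line; the grasp point (between the pads) lies 19 mm behind it; z points along the fingers, y is the line along which they close (so a half turn about z gives the same grasp; the last joint's range is limited). The gripper opens to 85 mm and grips with 20 to 120 N. Pads are 22 mm wide; open, the fingers measure 114 mm over their backs; the gripper's body (76 mm by 85 mm) begins 54 mm behind the grasp point. The pads swing forward as they close: fully open they stand 13 mm farther back than shut.
Start: joints at [-1.407, 0.527, 1.433, -0, 1.181, -0.178], TCP at [0.21, -0.589, 0.231] pointing down, gripper open.
Joint ranges: [-3.08, 3.08], [-0.75, 2.2], [0.22, 2.44], [-1.43, 4.57], [0, 2.65], [-2.85, 2.85]. Speed limits (rad/s): [2.79, 2.79, 3.14, 3.14, 3.14, 3.14].

### API

Orientations are given as a unit quaternion [x, y, z, w].
In Python, from station import manip gives the robot as it stands.
- The arm moves only by the shell command python3 -m handwheel 'ROWS' [FORCE]. ROWS is JSON, a list of rows, each a list of 7 numbers: the shift along the world's x, y, z in mm, then the turn, a rotation vector about the world's x, y, z in degrees, then the opening, from 0 (shut) to 1 (fully open). A call has exactly 10 rows; each row shifts and turns the commanded pose from where the row before left it; what a row does not reach is not made up. A row lasts 1/8 s, in which the tool goes at most 62.5 mm and 10.7 degrees, less where a joint would pass 70% of its speed; a pose out of reach is approached as far as the arm can. A call is refused whole if a number of a shift passes 62.5 or a number of a turn 10.7, either way. A call with a gripper value outside its range is refused whole. The fingers move at their own pace and stop on an object; FORCE is the grip in N (left out, the last holds). Time passes only in rows, so rows that do not move let the fingers close, or fill a call up. It gives the time, the measured TCP pose, the force, the opening and the grip force at its end, in the units of the state.
- manip.sense(): the state, without advancing time (a new reading comes with each control period).
- manip.snapshot(name): name is "scene" or "top"; returns the picture (384x512x3 uint8, red, green, blue); there is no depth.
- manip.get_calibration(name): a dict with "K" (3x3 intrinsics, pixels), "k1" (the pictures are not rectified: a ray, as slopes to the right and down, at radius r is drawn at 1 + k1 r^2 times it, then the intrinsics apply), "rvec" (rotation vector, rad) and "tvec" (3), from world to camera coordinates, as OpenCV has them. Camera axes: x right, y down, z forward; pixel columns grow to the right and rows downward; lengths in m; the calibration is good to about 2 mm. A picture is of the moment at which its call begins. get_calibration takes no time and is no camera call.
- manip.sign_off(): hands the job in; it is judged then, once.
The state is a dict: "t": time; "q": joint angles; "qd": joint speeds; "tau": joint torques, N m; "tcp_pos": TCP position; "tool_rot": TCP orientation; "force": force on the tool from outside, world axes, zero at the start; "ft_torque": the same for the moment, N m; "finger_gap": opening from 0.0 (shut) to 1.0 (fully open); "gripper_force": force on a finger pad.
Only numpy, scipy, OpenCV 4.12 (cv2) and the standard library are available. Lean on these libraries where they do the work, as an engineer would, in place of code of your own. Each camera call takes 0.05 s, during which the arm holds its last target. There are 200 camera calls.

## Working session

There is one attempt and no reset: what is moved stays moved. The work goes in short steps, Python scripts to look and compute and a shell command to move; the robot and the scene stay as the last step left them, time stands still between calls to the robot, and variables do not carry over. Pictures are saved under pics/ and viewed, at most 10 in all, crops included, and the job is handed in when it is done.

```bash
ls; mkdir -p pics
python3 - <<'E'
from station import manip
import cv2
for n in ("scene","top"):
    im=manip.snapshot(n)
    cv2.imwrite(f"pics/{n}0.png",im[:,:,::-1])
    c=manip.get_calibration(n);print(n,c)
s=manip.sense();print(s['t'],s['tcp_pos'],s['tool_rot'],s['finger_gap'])
E
```

```text
pics
scene {'K': array([[367.85712936,   0.        , 256.56958556],
       [  0.        , 367.85712936, 186.30820023],
       [  0.        ,   0.        ,   1.        ]]), 'k1': -0.045654647342994466, 'rvec': array([ 1.22919414, -2.30220858,  0.95263522]), 'tvec': array([0.44817877, 0.19502871, 0.8882424 ])}
top {'K': array([[431.94767225,   0.        , 253.84903696],
       [  0.        , 431.94767225, 192.55052791],
       [  0.        ,   0.        ,   1.        ]]), 'k1': -0.11744690196585193, 'rvec': array([ 2.15980888, -2.13554012,  0.16048533]), 'tvec': array([0.23180074, 0.43461647, 1.16158652])}
0.1 [ 0.20998632 -0.58797727  0.23041758] [ 9.85347175e-01  1.70557797e-01  1.68212074e-06 -9.91032532e-04] 0.9990973923630655
```

View pics/scene0.png

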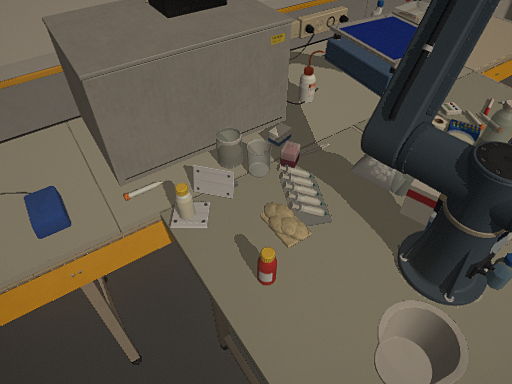

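View pics/top0.png

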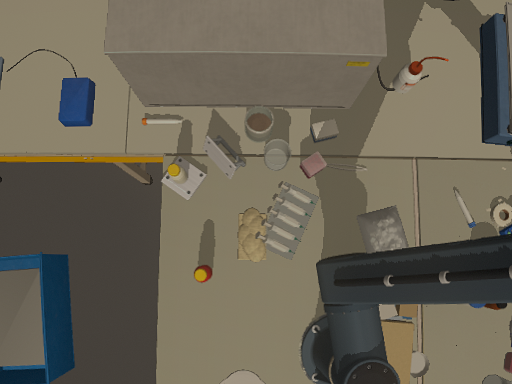

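Scene: plate at about (190,214) with the cream, yellow-capped bottle on it at (184,200), and the stand's backrest at (214,180). Top: plate (184,178), bottle cap (177,170), stand (222,157). The red look-alike is at (203,274) in top. I'll enlarge both views next.

```bash
python3 - <<'E'
import cv2,numpy as np
a=cv2.imread("pics/scene0.png")[145:245,150:270];b=cv2.imread("pics/top0.png")[120:210,145:253]
a=cv2.resize(a,None,fx=5,fy=5,interpolation=cv2.INTER_CUBIC);b=cv2.resize(b,None,fx=5,fy=5,interpolation=cv2.INTER_CUBIC)
cv2.imwrite("pics/ca.png",a);cv2.imwrite("pics/cb.png",b)
E
cat > h.py <<'E'
import numpy as np,cv2
from station import manip
def cam(n):
    c=manip.get_calibration(n);R=cv2.Rodrigues(c['rvec'])[0];return c['K'],c['k1'],R,c['tvec']
def ray(n,p):
    K,k1,R,t=cam(n);d=np.array([k1,0,0,0,0.])
    u=cv2.undistortPoints(np.array([[p]],float),K,d)[0,0]
    return -R.T@t,R.T@np.array([u[0],u[1],1.])
def plane(n,p,z):
    o,d=ray(n,p);return o+d*(z-o[2])/d[2]
def proj(n,P):
    K,k1,R,t=cam(n)
    return cv2.projectPoints(np.atleast_2d(P).astype(float),cv2.Rodrigues(R)[0],t,K,np.array([k1,0,0,0,0.]))[0][:,0]
def tri(p,q):
    o1,d1=ray("scene",p);o2,d2=ray("top",q)
    s=np.linalg.lstsq(np.c_[d1,-d2],o2-o1,rcond=None)[0]
    a,b=o1+s[0]*d1,o2+s[1]*d2;return (a+b)/2,np.linalg.norm(a-b)
E
```

```text
(no output)
```

View pics/ca.png

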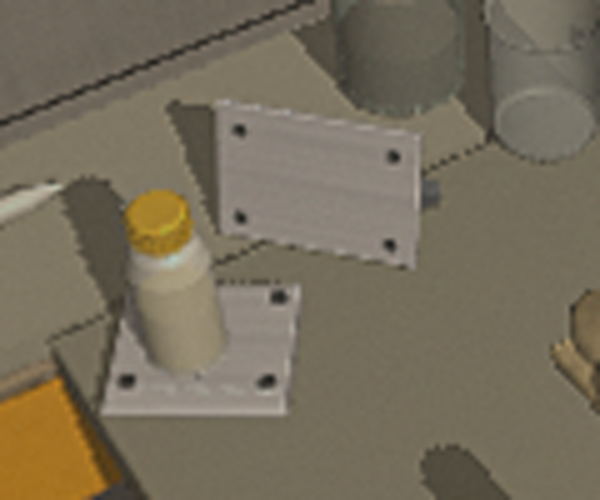

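View pics/cb.png

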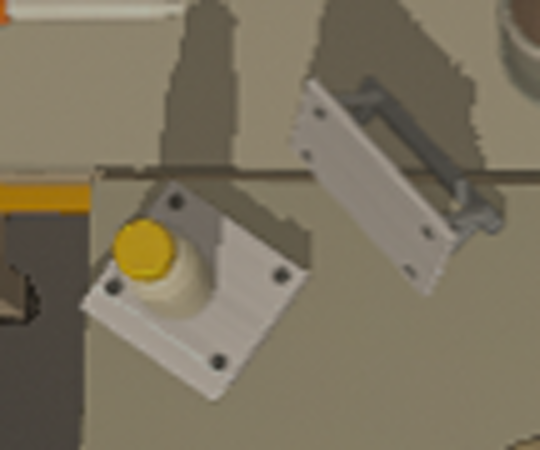

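The crops show the plate's lip edge is the one farthest from the stand (top crop (82,303)-(213,400)). Its straight edge faces the backrest. Plate corners in the top crop are (172,180), (310,270), (213,400), (82,303).

Run:
```python
from h import *
A=lambda x,y:(150+x/5-.4,145+y/5-.4); B=lambda x,y:(145+x/5-.4,120+y/5-.4)
np.set_printoptions(precision=4,suppress=True)
pl=[plane("top",B(*p),.019) for p in [(172,180),(310,270),(213,400),(82,303)]]
print("plate top",*pl,sep="\n"); print("sides",[np.linalg.norm(pl[i]-pl[i-1]) for i in range(4)],"c",sum(pl)/4)
print("plate scene",*[plane("scene",A(*p),.019) for p in [(300,285),(288,407),(103,408)]],sep="\n")
hs=0.0793*1.0
print("cap tri",tri(A(159,210),B(144,248)), plane("top",B(144,248),.126))
print("stand top edge (top cam, z=.0793):",plane("top",B(312,80),.0793),plane("top",B(460,240),.0793))
print("stand bottom (top, z=0):",plane("top",B(295,138),0),plane("top",B(428,295),0))
print("stand scene top:",plane("scene",A(218,100),.0793),plane("scene",A(420,135),.0793))
print("stand scene bot:",plane("scene",A(218,236),0),plane("scene",A(413,268),0))
for n in ("scene","top"):print(cam(n)[2].T@-cam(n)[3])
# other objects base (rough)
for nm,p in dict(jar=(259,124),beaker=(277,155),tubeL=(142,121),tubeR=(182,122),red=(203,274),tray=(267,240),pineL=(240,258)).items(): print(nm,plane("top",p,0.03))
print("table edge y:",plane("top",(163,200),0),plane("top",(158,300),0),"tableback",plane("top",(170,156),0))
```

```text
plate top
[0.5371 0.45   0.019 ]
[0.486 0.37  0.019]
[0.4117 0.4223 0.019 ]
[0.4658 0.4983 0.019 ]
sides [np.float64(0.0861354490872424), np.float64(0.0949200516773742), np.float64(0.09084580027819118), np.float64(0.09331583750724495)] c [0.4752 0.4352 0.019 ]
plate scene
[0.4856 0.3704 0.019 ]
[0.4132 0.417  0.019 ]
[0.4661 0.4976 0.019 ]
cap tri (array([0.4759, 0.4439, 0.1267]), np.float64(0.0006979501404750995)) [0.4763 0.4443 0.126 ]
stand top edge (top cam, z=.0793): [0.5793 0.3654 0.0793] [0.4918 0.2837 0.0793]
stand bottom (top, z=0): [0.5671 0.383  0.    ] [0.4759 0.3044 0.    ]
stand scene top: [0.5838 0.363  0.0793] [0.4956 0.2836 0.0793]
stand scene bot: [0.5626 0.3846 0.    ] [0.4776 0.3034 0.    ]
[-0.1586  0.6443  0.7665]
[0.2592 0.2403 1.2112]
jar [0.6289 0.2242 0.03  ]
beaker [0.5393 0.173  0.03  ]
tubeL [0.6354 0.5591 0.03  ]
tubeR [0.6328 0.4435 0.03  ]
red [0.208  0.3717 0.03  ]
tray [0.3019 0.1994 0.03  ]
pineL [0.2524 0.2723 0.03  ]
table edge y: [0.4121 0.4943 0.    ] [0.1329 0.4985 0.    ] tableback [0.5402 0.4794 0.    ]
```

```bash
python3 -m handwheel '[[34,49,0,0,0,0,1],[34,49,0,0,0,0,1],[34,49,0,0,0,0,1],[34,49,0,0,0,0,1],[34,49,0,0,0,0,1],[34,49,0,0,0,0,1],[34,49,0,0,0,0,1],[34,49,0,0,0,0,1],[34,49,0,0,0,0,1],[34,49,0,0,0,0,1]]' 30
python3 -m handwheel '[[-8,60,0,0,0,2.5,1],[-8,60,0,0,0,2.5,1],[-8,60,0,0,0,2.5,1],[-8,60,0,0,0,2.5,1],[-8,60,0,0,0,2.5,1],[-8,60,0,0,0,2.5,1],[-8,60,0,0,0,2.5,1],[-8,60,0,0,0,2.5,1],[-8,60,0,0,0,2.5,1],[0,0,0,0,0,0,1]]'
python3 - <<'E'
from station import manip
print(manip.sense()['q'])
E
```

```text
t: 1.35
tcp_pos: [0.5508, -0.0968, 0.2311]
tool_rot: [0.985, 0.171, -0.0, -0.0]
force: [0.4, -1.2, -0.5]
finger_gap: 1.002
gripper_force: 0.0
t: 2.6
tcp_pos: [0.4764, 0.4454, 0.2305]
tool_rot: [0.932, 0.362, 0.0, -0.001]
force: [0.0, -0.9, -0.1]
finger_gap: 0.999
gripper_force: 0.0
[5.80296095e-01 5.65592579e-01 1.36103929e+00 1.05413802e-03
 1.21456169e+00 1.40940970e+00]
```

```bash
python3 -m handwheel '[[0,-1,-43,0,0,0,1],[0,0,-43,0,0,0,1],[0,0,-43,0,0,0,1],[0,0,-43,0,0,0,1],[0,0,0,0,0,0,1],[0,0,0,0,0,0,0],[0,0,0,0,0,0,0],[0,0,0,0,0,0,0],[0,0,0,0,0,0,0],[0,0,0,0,0,0,0]]' 30
python3 - <<'E'
from h import *
n=np.array([.676,-.737]);u=np.array([.737,.676]);c=np.array([.5208,.3438])
import cv2
p=c-.125*u
print(p,proj("top",[[*p,0],[*p,.107]]),proj("scene",[[*p,0]]))
E
```

```text
t: 3.85
tcp_pos: [0.4788, 0.4409, 0.0608]
tool_rot: [0.933, 0.36, 0.001, -0.0]
force: [0.0, -0.4, 5.8]
finger_gap: 0.493
gripper_force: 30.7
[0.428675 0.2593  ] [[245.80270771 195.20063872]
 [245.23161898 189.4598152 ]] [[254.55534605 202.35817632]]
```

```bash
python3 -m handwheel '[[0,0,10,0,0,0,0],[0,0,30,0,0,0,0],[0,0,30,0,0,0,0],[0,0,30,0,0,0,0],[-8,-39,0,0,0,0,0],[-8,-39,0,0,0,0,0],[-8,-39,0,0,0,0,0],[-8,-38,0,0,0,0,0],[-8,-38,0,0,0,0,0],[0,0,0,0,0,0,0]]'
python3 - <<'E'
from h import *
im=manip.snapshot("scene");cv2.imwrite("pics/s1.png",cv2.resize(im[120:270,140:340,::-1],None,fx=4,fy=4,interpolation=cv2.INTER_CUBIC))
E
```

```text
t: 5.1
tcp_pos: [0.4367, 0.2453, 0.1594]
tool_rot: [0.934, 0.358, -0.001, -0.0]
force: [0.5, 0.7, -1.0]
finger_gap: 0.495
gripper_force: 30.7
```

View pics/s1.png

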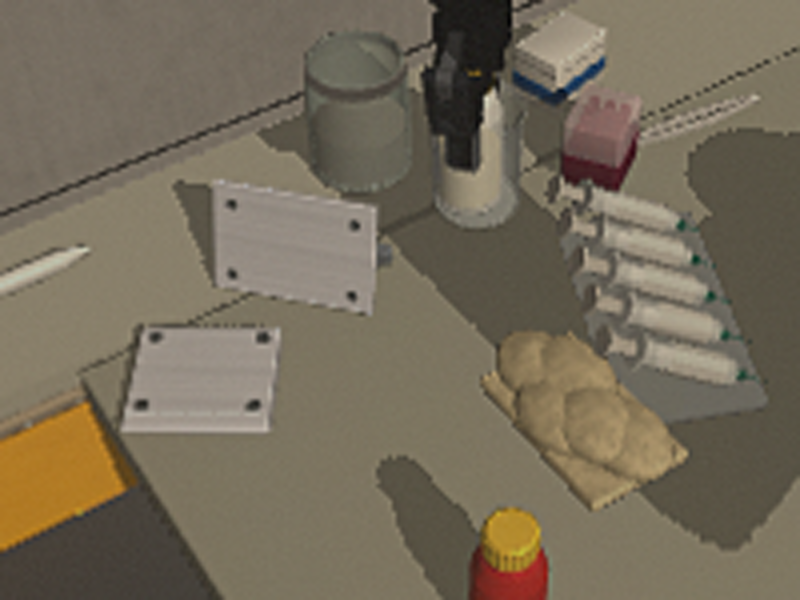

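```bash
python3 -m handwheel '[[0,0,-30,0,0,0,0],[0,0,-30,0,0,0,0],[0,0,-30,0,0,0,0],[0,0,-20,0,0,0,0],[0,0,-5,0,0,0,0],[0,0,-2,0,0,0,0],[0,0,-1,0,0,0,0],[0,0,0,0,0,0,0],[0,0,0,0,0,0,0],[0,0,0,0,0,0,0]]'
```

```text
t: 6.4
tcp_pos: [0.4386, 0.2476, 0.0418]
tool_rot: [0.933, 0.359, 0.001, -0.0]
force: [-0.0, 0.2, 2.1]
finger_gap: 0.497
gripper_force: 31.0
```

```bash
python3 -m handwheel '[[0,0,0,0,0,0,0.75],[0,0,0,0,0,0,0.75],[0,0,0,0,0,0,0.75],[0,0,10,0,0,0,0.75],[0,0,35,0,0,0,0.75],[0,0,35,0,0,0,0.75],[0,0,35,0,0,0,0.75],[15,49,0,0,0,2.7,0.6],[15,49,0,0,0,2.7,0.6],[15,49,0,0,0,2.7,0.6]]'
python3 -m handwheel '[[15,49,0,0,0,2.7,0.6],[16,50,0,0,0,2.7,0.6],[0,0,-50,0,0,0,0.6],[0,0,-50,0,0,0,0.6],[0,0,-30,0,0,0,0.6],[0,0,-15,0,0,0,0.6],[0,0,-5,0,0,0,0.6],[0,0,0,0,0,0,0.6],[0,0,0,0,0,0,0.6],[0,0,0,0,0,0,0.6]]'
```

```text
t: 7.65
tcp_pos: [0.4835, 0.3958, 0.1574]
tool_rot: [0.905, 0.425, 0.001, 0.0]
force: [1.3, -0.0, 0.1]
finger_gap: 0.6
gripper_force: 0.0
t: 8.9
tcp_pos: [0.5147, 0.4939, 0.0076]
tool_rot: [0.884, 0.467, 0.001, -0.0]
force: [-0.1, 0.1, -0.4]
finger_gap: 0.604
gripper_force: 0.0
```

```bash
python3 -m handwheel '[[-2,-3,-3,0,0,0,0.6],[-2,-4,0,0,0,0,0.6],[-2,-3,0,0,0,0,0.6],[-1.5,-4,0,0,0,-2,0.6],[-1.5,-4,0,0,0,-2,0.6],[-1.5,-4,0,0,0,-2,0.6],[-1.5,-4,0,0,0,-2,0.6],[-1.5,-4,0,0,0,-2,0.6],[-1.5,-4,0,0,0,-2,0.6],[-1.5,-4,0,0,0,-1.2,0.6]]'
python3 - <<'E'
from h import *
im=manip.snapshot("top");cv2.imwrite("pics/t2.png",cv2.resize(im[110:215,145:265,::-1],None,fx=5,fy=5,interpolation=cv2.INTER_CUBIC))
E
```

```text
t: 10.15
tcp_pos: [0.4975, 0.4552, 0.0033]
tool_rot: [0.932, 0.361, 0.0, -0.0]
force: [0.8, 1.2, -1.3]
finger_gap: 0.596
gripper_force: 0.6
```

View pics/t2.png

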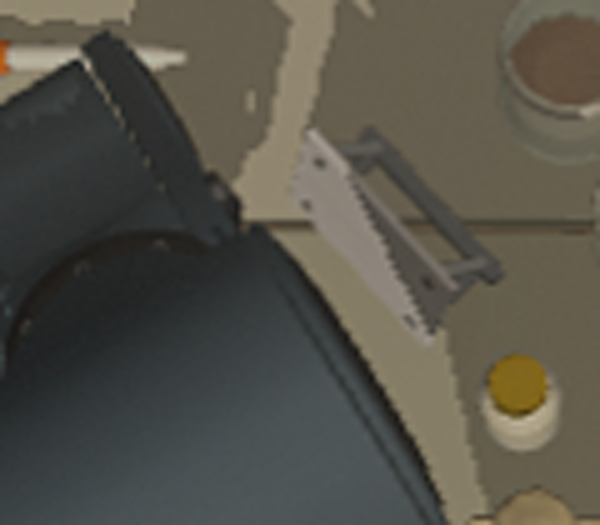

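```bash
python3 -m handwheel '[[6,5,0,0,0,0,0.6],[5,5,0,0,0,0,0.6],[0,0,50,0,0,5,0.6],[0,0,50,0,0,10,0.5],[-17,1,0,0,0,10,0.5],[-17,1,0,0,0,10,0.5],[-17,1,0,0,0,10,0.5],[-17,0,0,0,0,10,0.5],[-17,0,0,0,0,10,0.5],[-17,0,0,0,0,10,0.5]]'
python3 - <<'E'
from h import *
print(manip.sense()['q'])
im=manip.snapshot("scene");cv2.imwrite("pics/s2.png",cv2.resize(im[140:260,140:290,::-1],None,fx=5,fy=5,interpolation=cv2.INTER_CUBIC))
im=manip.snapshot("top");cv2.imwrite("pics/t3full.png",im[:,:,::-1])
E
```

```text
t: 11.45
tcp_pos: [0.4064, 0.4689, 0.1034]
tool_rot: [0.517, 0.856, 0.0, 0.0]
force: [0.5, 1.1, 0.2]
finger_gap: 0.497
gripper_force: 0.0
[ 6.76824388e-01  6.82651248e-01  1.54829000e+00 -5.34124313e-06
  9.10408631e-01  1.91902808e-01]
```

View pics/s2.png

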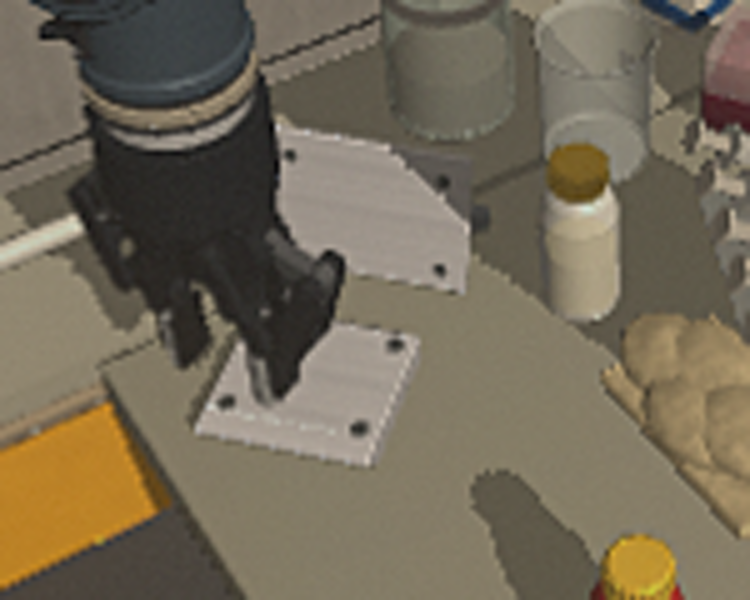

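Run:
```python
from h import *
np.set_printoptions(precision=1,suppress=True)
A=lambda x,y:(140+x/5-.4,140+y/5-.4)
n=np.array([.676,-.737]);u=np.array([.737,.676]);c=np.array([.5208,.3438])
P=[plane("scene",A(*p),.019)[:2] for p in [(420,337),(373,457),(198,427)]]
for p in P: print(np.array(p)*1e3,"stand",1e3*(p-c)@n,1e3*(p-c)@u)
a=P[1]-P[2];b=P[0]-P[1];print(np.linalg.norm(a),np.linalg.norm(b),np.degrees(np.arctan2(-a[1],-a[0])),np.degrees(np.arctan2(b[1],b[0])))
for p in [(413,267),(218,236)]: 
  pass
```

```text
[446.7 348.3] stand -53.38864232119616 -51.52419575139817
[388.7 409.9] stand -137.99763092582828 -52.62870099902012
[456.7 476.3] stand -140.95961518766555 42.35395139955406
0.09502193629905112 0.0846100635233636 44.314204086596654 -46.72404610338381
```

```bash
python3 -m handwheel '[[-4,-3,0,0,0,8,0.5],[0,0,-40,0,0,8,0.5],[0,0,-40,0,0,0,0.5],[0,0,-15,0,0,0,0.5],[0,0,-4,0,0,0,0.5],[0,0,0,0,0,0,0.5],[4,-4.4,0,0,0,0,0.5],[4,-4.4,0,0,0,0,0.5],[4,-4.4,0,0,0,0,0.5],[4,-4.4,0,0,0,0,0.5]]'
python3 -m handwheel '[[4.6,-3.8,0,0,0,-0.3,0.5],[4.6,-3.8,0,0,0,-0.3,0.5],[4.6,-3.8,0,0,0,-0.3,0.5],[4.6,-3.8,0,0,0,0,0.5],[4.6,-3.8,0,0,0,0,0.5],[4.6,-3.8,0,0,0,0,0.5],[2,-2.2,0,0,0,0,0.5],[0,0,0,0,0,0,0.5],[0,0,0,0,0,0,0.5],[0,0,0,0,0,0,0.5]]'
python3 - <<'E'
from h import *
p=manip.sense()['tcp_pos'][:2]
n=np.array([.676,-.737]);u=np.array([.737,.676]);c=np.array([.5208,.3438])
print((p-c)@n,(p-c)@u,manip.sense()['q'])
im=manip.snapshot("scene");cv2.imwrite("pics/s3.png",cv2.resize(im[140:260,140:290,::-1],None,fx=5,fy=5,interpolation=cv2.INTER_CUBIC))
E
```

```text
t: 12.8
tcp_pos: [0.4188, 0.4478, 0.0048]
tool_rot: [0.395, 0.918, 0.0, -0.0]
force: [-1.8, 2.1, 0.5]
finger_gap: 0.502
gripper_force: 1.1
t: 14.05
tcp_pos: [0.4483, 0.4227, 0.0042]
tool_rot: [0.402, 0.915, -0.0, 0.0]
force: [-0.2, 0.2, -0.3]
finger_gap: 0.499
gripper_force: 0.0
-0.10721391257170836 -0.00010751794380860327 [ 5.75066689e-01  8.30345040e-01  1.59251714e+00 -3.22611174e-04
  7.18713828e-01 -1.67351387e-01]
```

View pics/s3.png

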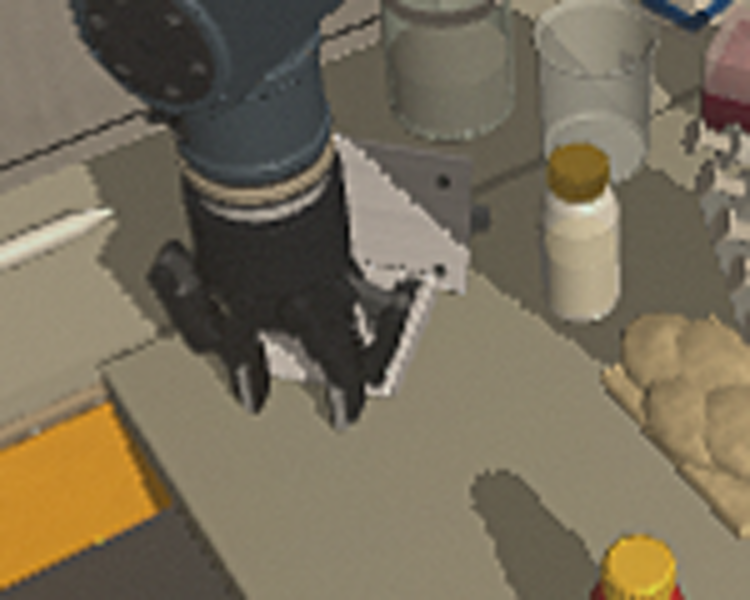

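```bash
python3 -m handwheel '[[1,-1.1,0,0,0,0,0.5],[1,-1.1,0,0,0,0,0.5],[1,-1.1,0,0,0,0,0.5],[0,0,0,0,0,0,0.5],[0,0,0,0,0,0,0.5],[0,0,0,0,0,0,0.5],[0,0,0,0,0,0,0.5],[0,0,0,0,0,0,0.5],[0,0,0,0,0,0,0.5],[0,0,0,0,0,0,0.5]]'
python3 - <<'E'
from h import *
A=lambda x,y:(140+x/5-.4,140+y/5-.4)
n=np.array([.676,-.737]);u=np.array([.737,.676]);c=np.array([.5208,.3438])
for q in [(437,275),(395,383)]:
  p=plane("scene",A(*q),.019)[:2];print((p-c)@n,(p-c)@u)
p=manip.sense()['tcp_pos'][:2];print((p-c)@n,(p-c)@u)
E
```

```text
t: 15.35
tcp_pos: [0.4506, 0.4201, 0.0043]
tool_rot: [0.403, 0.915, 0.0, -0.0]
force: [-4.2, 4.0, -0.6]
finger_gap: 0.501
gripper_force: 2.6
-0.006472564015930058 -0.04690492977279501
-0.08788885851430564 -0.04835360043357083
-0.10364849841535773 -0.00017915431424760697
```

```bash
python3 -m handwheel '[[0.7,-0.7,0,0,0,0,0.5],[0.7,-0.7,0,0,0,0,0.5],[0.7,-0.7,0,0,0,0,0.5],[0,0,0,0,0,0,0.5],[0,0,0,0,0,0,0.5],[0,0,0,0,0,0,0.5],[0,0,0,0,0,0,0.5],[0,0,0,0,0,0,0.5],[0,0,0,0,0,0,0.5],[0,0,0,0,0,0,0.5]]'
python3 - <<'E'
from h import *
n=np.array([.676,-.737]);u=np.array([.737,.676]);c=np.array([.5208,.3438])
s=manip.sense();p=s['tcp_pos'][:2];print((p-c)@n,(p-c)@u,s['ft_torque'],s['tool_rot'])
E
```

```text
t: 16.6
tcp_pos: [0.4507, 0.4199, 0.0043]
tool_rot: [0.403, 0.915, 0.001, -0.002]
force: [-7.5, 11.1, 1.0]
finger_gap: 0.5
gripper_force: 6.8
-0.1034319884988075 -0.00019826394823010046 [1.76015868 1.27287736 0.02150739] [ 4.03014314e-01  9.15190926e-01  8.35208911e-04 -2.08165447e-03]
```

```bash
cat > plan.py <<'E'
import numpy as np
n=np.array([.676,-.737]);u=np.array([.737,.676]);h=12.;x0=-1.5
def tcp(th,s,b):
    t,bb=np.radians([th,b]);p=x0+(19*(.31*np.cos(t)-np.sin(t)) if th>17 else 0)
    Q=np.array([p-90*np.cos(t)+13*np.sin(t),90*np.sin(t)+13*np.cos(t)])+s*np.array([np.cos(t),-np.sin(t)])
    return Q-h*np.array([np.cos(bb),np.sin(bb)])
W=[(0,1.5,15),(5,2,15),(10,2.5,20),(15,3.5,26),(20,5,32),(25,6,37),(30,7,40),(35,7,42),(40,7,42),(45,7,40),(50,7,36),(55,7,31),(60,7,26),(65,7,21),(70,7,16),(75,7,11),(80,7,6),(85,7,2),(90,7,-2)]
pt=None
for w in W:
    t=tcp(*w);b=w[2]
    if pt is not None:
        d=t-pt;r=-(b-pb)*u;print(w,"TCP",t.round(1),"row",(d[0]*n).round(1),d[1].round(1),r.round(1))
    else:print(w,t.round(1))
    pt,pb=t,b
E
python3 plan.py
python3 -m handwheel '[[-4,4.4,0,0,0,0,0.3],[-4,4.4,0,0,0,0,0],[0,0,6,0,0,0,0],[0,0,0,-5.5,-5.1,0,0],[0,0,0,-5.5,-5.1,0,0],[0,0,-5,0,0,0,0],[0,0,0,0,0,0,0],[0,0,0,0,0,0,0],[0,0,0,0,0,0,0],[0,0,0,0,0,0,0]]' 30
python3 - <<'E'
from h import *
n=np.array([.676,-.737]);u=np.array([.737,.676]);c=np.array([.5208,.3438])
s=manip.sense();p=s['tcp_pos'][:2];print((p-c)@n,(p-c)@u,s['tcp_pos'][2],s['ft_torque'],s['q'])
from scipy.spatial.transform import Rotation as R
print(R.from_quat(s['tool_rot']).as_matrix())
E
```

```text
(0, 1.5, 15) [-101.6    9.9]
(5, 2, 15) TCP [-99.6  17.5] row [ 1.3 -1.5] 7.6 [0. 0.]
(10, 2.5, 20) TCP [-96.7  23.9] row [ 2.  -2.2] 6.4 [-3.7 -3.4]
(15, 3.5, 26) TCP [-92.5  29.7] row [ 2.9 -3.1] 5.8 [-4.4 -4.1]
(20, 5, 32) TCP [-88.1  34.9] row [ 3.  -3.2] 5.2 [-4.4 -4.1]
(25, 6, 37) TCP [-84.4  40.1] row [ 2.5 -2.7] 5.1 [-3.7 -3.4]
(30, 7, 40) TCP [-80.5  45. ] row [ 2.7 -2.9] 5.0 [-2.2 -2. ]
(35, 7, 42) TCP [-77.   50.2] row [ 2.3 -2.5] 5.2 [-1.5 -1.4]
(40, 7, 42) TCP [-73.3  55.3] row [ 2.5 -2.7] 5.1 [0. 0.]
(45, 7, 40) TCP [-69.5  60.2] row [ 2.6 -2.9] 4.9 [1.5 1.4]
(50, 7, 36) TCP [-65.4  64.9] row [ 2.8 -3. ] 4.7 [2.9 2.7]
(55, 7, 31) TCP [-60.9  69.3] row [ 3.  -3.3] 4.4 [3.7 3.4]
(60, 7, 26) TCP [-56.   73.1] row [ 3.3 -3.6] 3.9 [3.7 3.4]
(65, 7, 21) TCP [-50.7  76.4] row [ 3.6 -3.9] 3.3 [3.7 3.4]
(70, 7, 16) TCP [-45.   79.1] row [ 3.8 -4.2] 2.7 [3.7 3.4]
(75, 7, 11) TCP [-39.   81.2] row [ 4.1 -4.4] 2.1 [3.7 3.4]
(80, 7, 6) TCP [-32.7  82.7] row [ 4.3 -4.6] 1.5 [3.7 3.4]
(85, 7, 2) TCP [-26.2  83.4] row [ 4.4 -4.8] 0.7 [2.9 2.7]
(90, 7, -2) TCP [-19.5  83.4] row [ 4.5 -4.9] 0.0 [2.9 2.7]
t: 17.85
tcp_pos: [0.4458, 0.4258, 0.0055]
tool_rot: [0.399, 0.907, -0.052, 0.12]
force: [-0.5, 1.1, -0.0]
finger_gap: 0.006
gripper_force: 0.0
-0.1111103017854255 0.00015662781876522207 0.00546155590725211 [ 0.06957066  0.0939896  -0.01585179] [ 0.70668931  0.84938837  1.5765896  -0.39155909  0.74375416  0.2588399 ]
[[-0.65220017  0.737383    0.17578751]
 [ 0.71257542  0.67547307 -0.18966393]
 [-0.25859469  0.00156301 -0.96598465]]
```

```bash
python3 -m handwheel '[[0,0,-1.5,0,0,0,0],[1.8,-2,0,0,0,0,0],[1.8,-2,0,0,0,0,0],[1.8,-2,0,0,0,0,0],[1.8,-2,0,0,0,0,0],[0.7,-0.7,0,0,0,0,0],[0,0,0,0,0,0,0],[0,0,0,0,0,0,0],[0,0,0,0,0,0,0],[0,0,0,0,0,0,0]]'
cat > st.py <<'E'
from h import *
n=np.array([.676,-.737]);u=np.array([.737,.676]);c=np.array([.5208,.3438])
s=manip.sense();p=s['tcp_pos'][:2];f=s['force']
z=cv2.Rodrigues(np.zeros(3))[0]
from scipy.spatial.transform import Rotation as R
d=R.from_quat(s['tool_rot']).as_matrix()[:,2]
print("x %.1f y %.1f z %.1f beta %.1f Fn %.1f Fu %.1f Fz %.1f"%((p-c)@n*1e3,(p-c)@u*1e3,s['tcp_pos'][2]*1e3,np.degrees(np.arctan2(d[:2]@n,-d[2])),f[:2]@n,f[:2]@u,f[2]),s['q'].round(2))
E
python3 st.py
```

```text
t: 19.1
tcp_pos: [0.4524, 0.4184, 0.0038]
tool_rot: [0.399, 0.908, -0.051, 0.119]
force: [-5.1, 3.6, 0.9]
finger_gap: 0.001
gripper_force: 2.4
x -101.2 y 0.1 z 3.8 beta 14.9 Fn -6.1 Fu -1.3 Fz 0.9 [ 0.69  0.85  1.58 -0.39  0.73  0.25]
```

```bash
python3 -m handwheel '[[0,0,3,0,0,0,0],[0,0,3,0,0,0,0],[0.6,-0.7,4,0,0,0,0],[0.7,-0.8,4,0,0,0,0],[1,-1.1,3.2,-1.8,-1.7,0,0],[1,-1.1,3.2,-1.8,-1.7,0,0],[0,0,0,0,0,0,0],[0,0,0,0,0,0,0],[0,0,0,0,0,0,0],[0,0,0,0,0,0,0]]'
python3 st.py
python3 - <<'E'
from h import *
im=manip.snapshot("scene");cv2.imwrite("pics/s4.png",cv2.resize(im[140:240,150:270,::-1],None,fx=6,fy=6,interpolation=cv2.INTER_CUBIC))
E
```

```text
t: 20.35
tcp_pos: [0.4564, 0.4142, 0.0243]
tool_rot: [0.397, 0.902, -0.068, 0.158]
force: [-4.7, 4.5, 1.2]
finger_gap: 0.002
gripper_force: 2.8
x -95.4 y 0.1 z 24.3 beta 19.9 Fn -6.5 Fu -0.4 Fz 1.2 [ 0.72  0.83  1.57 -0.5   0.79  0.34]
```

View pics/s4.png

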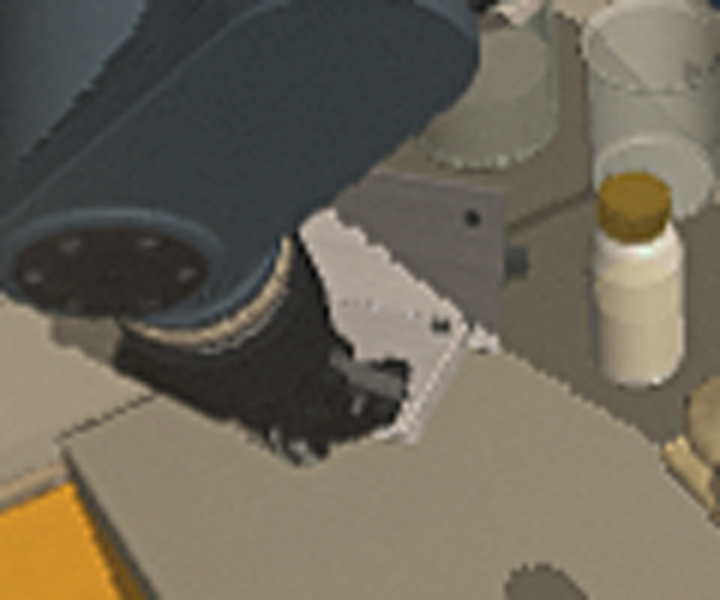

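```bash
cat > corner.py <<'E'
from h import *
n=np.array([.676,-.737]);u=np.array([.737,.676]);c=np.array([.5208,.3438])
def corners(th,y=-48,p=0):
    t=np.radians(th);X=np.array([np.cos(t),-np.sin(t)]);Z=np.array([np.sin(t),np.cos(t)]);o=[]
    for a,b in [(-90,19),(-90,13),(-78,0),(0,0),(0,19)]:
        q=np.array([p,0])+a*X+b*Z;o.append([*(c+(q[0]*n+y*u)/1e3),q[1]/1e3])
    return proj("scene",o)
if __name__=="__main__":
    for th in (0,5,10,15): print(th,((corners(th)-[150,140])*6).round(0).tolist())
E
python3 corner.py
```

```text
0 [[409.0, 461.0], [410.0, 469.0], [421.0, 468.0], [470.0, 346.0], [468.0, 318.0]]
5 [[409.0, 446.0], [410.0, 456.0], [420.0, 458.0], [470.0, 346.0], [469.0, 316.0]]
10 [[410.0, 430.0], [410.0, 441.0], [419.0, 447.0], [470.0, 346.0], [470.0, 314.0]]
15 [[411.0, 414.0], [411.0, 425.0], [419.0, 435.0], [470.0, 346.0], [471.0, 312.0]]
```

The plate's lip is up about 10° and the edge is still on the bench, as planned, so I'll continue.

```bash
python3 -m handwheel '[[1.2,-1.3,2.9,-2.2,-2,0,0],[1.2,-1.3,2.9,-2.2,-2,0,0],[1.4,-1.5,2.6,-2.2,-2,0,0],[1.4,-1.5,2.6,-2.2,-2,0,0],[1.2,-1.3,2.6,-1.8,-1.7,0,0],[1.2,-1.3,2.6,-1.8,-1.7,0,0],[1.3,-1.4,2.5,-1.1,-1,0,0],[1.3,-1.4,2.5,-1.1,-1,0,0],[0,0,0,0,0,0,0],[0,0,0,0,0,0,0]]'
python3 st.py
python3 - <<'E'
from h import *
from corner import corners
im=manip.snapshot("scene");cv2.imwrite("pics/s5.png",cv2.resize(im[140:240,150:270,::-1],None,fx=6,fy=6,interpolation=cv2.INTER_CUBIC))
for th in (20,30,40): print(th,((corners(th,p=-4)-[150,140])*6).round(0).tolist())
E
```

```text
t: 21.65
tcp_pos: [0.467, 0.4025, 0.0455]
tool_rot: [0.378, 0.861, -0.136, 0.312]
force: [-0.2, 1.7, -0.7]
finger_gap: 0.004
gripper_force: 0.7
x -79.6 y 0.1 z 45.5 beta 39.8 Fn -1.4 Fu 1.0 Fz -0.7 [ 0.84  0.89  1.53 -0.86  1.    0.68]
20 [[410.0, 403.0], [409.0, 415.0], [417.0, 428.0], [468.0, 352.0], [470.0, 316.0]]
30 [[414.0, 367.0], [413.0, 380.0], [419.0, 400.0], [468.0, 352.0], [472.0, 314.0]]
40 [[421.0, 331.0], [419.0, 344.0], [422.0, 371.0], [468.0, 352.0], [474.0, 313.0]]
```

View pics/s5.png

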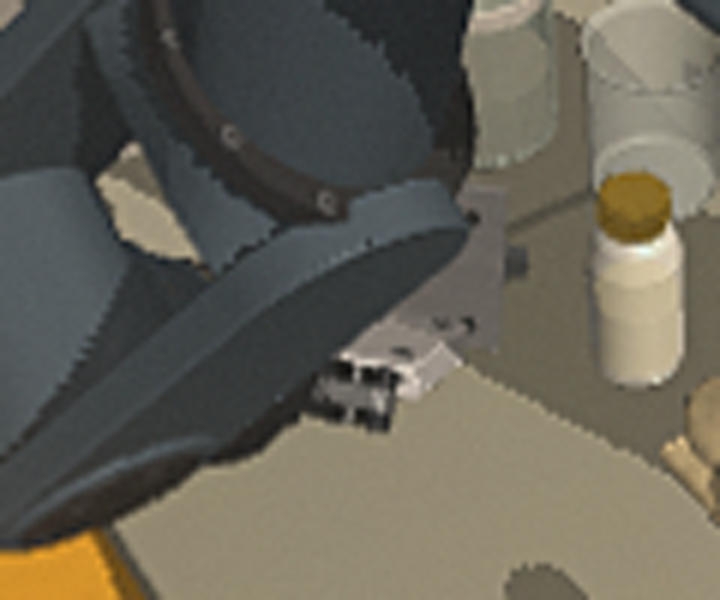

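The plate side is at about (430,370) and θ is about 30°, with the foot a few mm out from the stand. I'll re-plan the rest with the finger seated deeper, and rely on force readings because the picture budget is used up.

Run:
```python
import numpy as np
n=np.array([.676,-.737]);u=np.array([.737,.676]);h=12.;x0=-1.5
def tcp(th,s,b):
    t,bb=np.radians([th,b]);p=np.array([x0+19*(.31*max(np.cos(t),0)-np.sin(t)),max(0,-19*np.cos(t))])
    X=np.array([np.cos(t),-np.sin(t)]);Z=np.array([np.sin(t),np.cos(t)])
    return p-90*X+13*Z+s*X-h*np.array([np.cos(bb),np.sin(bb)])
pt=np.array([-79.6,45.5]);pb=39.8
for w in [(35,9,42),(40,9.5,40),(45,10,36),(50,10,32),(55,10,27),(60,10,22),(65,10,17),(70,10,12),(75,10,7),(80,10,3),(85,10,-1),(90,10,-5),(95,10,-9),(100,10,-12)]:
    t=tcp(*w);d=t-pt;print(w,t.round(1),"row",(d[0]*n).round(1),d[1].round(1),(-(w[2]-pb)*u).round(1));pt,pb=t,w[2]
```

```text
(35, 9, 42) [-75.4  49.1] row [ 2.8 -3.1] 3.6 [-1.6 -1.5]
(40, 9.5, 40) [-71.7  54. ] row [ 2.5 -2.7] 4.9 [1.5 1.4]
(45, 10, 36) [-67.9  58.7] row [ 2.6 -2.8] 4.7 [2.9 2.7]
(50, 10, 32) [-63.9  63.3] row [ 2.7 -2.9] 4.6 [2.9 2.7]
(55, 10, 27) [-59.6  67.5] row [ 2.9 -3.2] 4.3 [3.7 3.4]
(60, 10, 22) [-54.9  71.3] row [ 3.2 -3.5] 3.7 [3.7 3.4]
(65, 10, 17) [-49.7  74.5] row [ 3.5 -3.8] 3.2 [3.7 3.4]
(70, 10, 12) [-44.2  77.1] row [ 3.7 -4.1] 2.6 [3.7 3.4]
(75, 10, 7) [-38.4  79.2] row [ 3.9 -4.3] 2.0 [3.7 3.4]
(80, 10, 3) [-32.3  80.4] row [ 4.1 -4.5] 1.2 [2.9 2.7]
(85, 10, -1) [-25.9  81. ] row [ 4.3 -4.7] 0.6 [2.9 2.7]
(90, 10, -5) [-19.5  81. ] row [ 4.4 -4.8] 0.0 [2.9 2.7]
(95, 10, -9) [-12.4  82.1] row [ 4.8 -5.2] 1.0 [2.9 2.7]
(100, 10, -12) [-5.3 82.3] row [ 4.8 -5.2] 0.2 [2.2 2. ]
```

```bash
python3 -m handwheel '[[1.4,-1.5,1.8,-0.8,-0.7,0,0],[1.4,-1.6,1.8,-0.8,-0.7,0,0],[1.3,-1.4,2.5,0.7,0.7,0,0],[1.3,-1.4,2.5,0.7,0.7,0,0],[1.3,-1.4,2.4,1.5,1.3,0,0],[1.3,-1.4,2.4,1.5,1.3,0,0],[1.4,-1.5,2.3,1.5,1.3,0,0],[1.4,-1.5,2.3,1.5,1.3,0,0],[0,0,0,0,0,0,0],[0,0,0,0,0,0,0]]'
python3 st.py
python3 - <<'E'
from h import *
from corner import corners
im=manip.snapshot("scene");cv2.imwrite("pics/s6.png",im[:,:,::-1])
for p in (-9,-14):
  for th in (0,40,50,60): print(p,th,corners(th,p=p).round(1).tolist())
g=cv2.cvtColor(im,cv2.COLOR_RGB2GRAY);r,g_,b=[im[...,i].astype(int) for i in range(3)]
print("warmth r-b then gray, rows195-215 cols205-235")
for y in range(186,214,2): print(y,[f"{g[y,x]}/{r[y,x]-b[y,x]}" for x in range(208,236,2)])
E
```

```text
t: 22.95
tcp_pos: [0.4778, 0.3908, 0.0636]
tool_rot: [0.387, 0.88, -0.109, 0.253]
force: [-0.3, 1.2, 0.0]
finger_gap: 0.003
gripper_force: 0.3
x -63.8 y 0.1 z 63.6 beta 32.0 Fn -1.1 Fu 0.6 Fz 0.0 [ 0.76  0.82  1.56 -0.73  0.92  0.52]
-9 0 [[217.2, 219.3], [217.4, 220.8], [219.1, 220.5], [227.5, 199.9], [227.1, 195.3]]
-9 40 [[219.6, 196.5], [219.2, 198.8], [219.8, 203.1], [227.5, 199.9], [228.5, 193.4]]
-9 50 [[220.9, 190.5], [220.5, 192.8], [220.7, 198.0], [227.5, 199.9], [228.7, 193.3]]
-9 60 [[222.4, 185.0], [221.9, 187.1], [221.7, 193.0], [227.5, 199.9], [229.0, 193.5]]
-14 0 [[216.6, 220.7], [216.8, 222.2], [218.5, 221.9], [227.0, 201.2], [226.6, 196.6]]
-14 40 [[219.0, 197.9], [218.6, 200.1], [219.2, 204.5], [227.0, 201.2], [227.9, 194.6]]
-14 50 [[220.3, 191.9], [219.9, 194.2], [220.1, 199.4], [227.0, 201.2], [228.2, 194.6]]
-14 60 [[221.9, 186.3], [221.3, 188.5], [221.2, 194.3], [227.0, 201.2], [228.5, 194.8]]
warmth r-b then gray, rows195-215 cols205-235
186 ['36/2', '169/21', '118/11', '82/10', '92/10', '171/22', '89/12', '94/10', '93/12', '92/11', '93/11', '93/13', '93/10'
[... 1122 characters left out ...]
 '132/32', '132/31', '131/31', '131/31', '133/30', '133/31', '131/31', '131/32', '133/30', '132/32', '131/32', '133/32']
206 ['132/31', '131/31', '133/31', '131/32', '132/32', '133/32', '132/31', '133/31', '132/31', '133/31', '133/31', '134/32', '132/32', '130/33']
208 ['132/32', '133/31', '133/32', '130/32', '134/32', '133/33', '133/31', '133/31', '133/32', '133/32', '135/32', '133/33', '134/32', '132/34']
210 ['131/32', '133/33', '135/31', '132/31', '133/31', '132/31', '133/33', '133/32', '133/32', '132/32', '134/33', '134/32', '135/31', '134/30']
212 ['133/32', '131/30', '132/32', '133/33', '133/34', '131/32', '133/32', '133/34', '133/31', '134/31', '133/31', '133/31', '134/32', '134/30']
```

Pixel samples match θ≈50°, with the foot on the bench at the predicted place. Continuing.

```bash
python3 -m handwheel '[[1.5,-1.6,2.1,1.8,1.7,0,0],[1.5,-1.6,2.1,1.8,1.7,0,0],[1.6,-1.8,1.9,1.8,1.7,0,0],[1.6,-1.8,1.9,1.8,1.7,0,0],[1.7,-1.9,1.6,1.8,1.7,0,0],[1.7,-1.9,1.6,1.8,1.7,0,0],[1.8,-2,1.3,1.8,1.7,0,0],[1.8,-2,1.3,1.8,1.7,0,0],[0,0,0,0,0,0,0],[0,0,0,0,0,0,0]]'
python3 st.py
python3 -m handwheel '[[1.9,-2.1,1,1.8,1.7,0,0],[2,-2.2,1,1.8,1.7,0,0],[2,-2.2,0.6,1.5,1.3,0,0],[2,-2.2,0.6,1.5,1.3,0,0],[2.1,-2.3,0.3,1.5,1.3,0,0],[2.1,-2.3,0.3,1.5,1.3,0,0],[0,0,0,0,0,0,0],[0,0,0,0,0,0,0],[0,0,0,0,0,0,0],[0,0,0,0,0,0,0]]'
python3 st.py
python3 - <<'E'
from h import *
from corner import corners
im=manip.snapshot("scene")
for th in (70,80,90,107): print(th,corners(th,p=-18).round(1).tolist())
for y in range(168,204,2): print(y,[f"{int(im[y,x].mean())}/{int(im[y,x,0])-im[y,x,2]}" for x in range(212,240,2)])
E
```

```text
t: 24.25
tcp_pos: [0.4904, 0.3765, 0.077]
tool_rot: [0.4, 0.91, -0.043, 0.097]
force: [-0.7, -0.1, -0.5]
finger_gap: 0.003
gripper_force: 0.1
x -44.7 y -0.3 z 77.0 beta 12.2 Fn -0.4 Fu -0.6 Fz -0.5 [ 0.58  0.73  1.57 -0.29  0.83  0.03]
t: 25.5
tcp_pos: [0.5024, 0.3635, 0.081]
tool_rot: [0.402, 0.916, 0.003, -0.005]
force: [0.6, -0.2, 0.2]
finger_gap: 0.003
gripper_force: 0.0
x -26.9 y -0.2 z 81.0 beta -0.7 Fn 0.5 Fu 0.3 Fz 0.2 [ 0.44  0.71  1.56  0.02  0.87 -0.31]
70 [[223.1, 182.3], [222.5, 184.3], [222.0, 190.6], [226.6, 202.2], [228.3, 196.1]]
80 [[224.9, 177.9], [224.2, 179.7], [223.4, 186.3], [226.6, 202.2], [228.4, 196.7]]
90 [[226.7, 174.5], [226.0, 176.0], [224.9, 182.5], [226.6, 202.2], [228.5, 197.4]]
107 [[229.6, 170.8], [228.9, 171.7], [227.4, 177.7], [226.6, 202.2], [228.5, 199.0]]
168 ['39/6', '35/4', '43/3', '38/4', '46/4', '84/20', '81/20', '73/20', '68/15', '70/13', '79/18', '83/21', '84/19', '87/20']
170 ['39/4', '41/7', '36/4', '52/5', '164/20', '176/22', '174/20', '134/17', '108/17', '105/20', '86/18', '87/20', '87/21', '87/20']
172 ['46/6', '33/4', '77/9', '161/2
[... 1535 characters left out ...]
/16', '130/16', '131/18', '134/17', '135/18', '131/17', '136/16', '55/6', '151/19', '157/17', '117/31', '117/30', '119/30']
196 ['135/17', '136/16', '133/17', '131/17', '132/17', '130/15', '125/16', '135/18', '157/20', '151/18', '157/19', '118/29', '120/31', '119/30']
198 ['132/18', '132/17', '131/17', '132/17', '133/18', '137/18', '134/17', '134/17', '116/31', '75/20', '150/8', '118/30', '117/30', '119/29']
200 ['125/20', '130/15', '131/16', '140/15', '135/17', '136/18', '132/15', '133/16', '116/30', '118/29', '117/30', '119/28', '119/30', '119/29']
202 ['118/30', '120/30', '117/31', '114/32', '120/27', '124/20', '157/5', '118/26', '119/29', '119/27', '119/29', '120/29', '118/29', '119/29']
```

```bash
python3 -m handwheel '[[2.2,-2.4,0,1.5,1.3,0,0],[2.2,-2.4,0,1.5,1.3,0,0],[2.4,-2.6,0.5,1.5,1.3,0,0],[2.4,-2.6,0.5,1.5,1.3,0,0],[2.4,-2.6,0,1.1,1,0,0],[2.4,-2.6,0,1.1,1,0,0],[0,0,0,0,0,0,0],[0,0,0,0,0,0,0],[0,0,0,0,0,0,0],[0,0,0,0,0,0,0]]'
python3 st.py
cat > chk.py <<'E'
from h import *
n=np.array([.676,-.737]);u=np.array([.737,.676]);c=np.array([.5208,.3438])
im=manip.snapshot("scene");cv2.imwrite("pics/last.png",im[:,:,::-1]);cv2.imwrite("pics/lastt.png",manip.snapshot("top")[:,:,::-1])
# leaning-flat prediction: right side polygon (y=-48) and left (y=48), scene
for y in (-48,48):
  t=np.radians(107);X=np.array([np.cos(t),-np.sin(t)]);Z=np.array([np.sin(t),np.cos(t)]);o=[]
  for a,b in [(-90,19),(-90,13),(-78,13),(-78,0),(0,0),(0,19)]:
    q=a*X+(b-19)*Z;o.append([*(c+(q[0]*n+y*u)/1e3),q[1]/1e3])
  print(y,proj("scene",o).round(1).tolist())
for y in range(164,206,2): print(y,' '.join("%3d"%im[y,x].mean() for x in range(182,240)))
E
python3 chk.py
```

```text
t: 26.8
tcp_pos: [0.5165, 0.3483, 0.0821]
tool_rot: [0.4, 0.911, 0.044, -0.091]
force: [-0.3, -0.5, -0.9]
finger_gap: -0.0
gripper_force: 0.0
x -6.2 y -0.1 z 82.1 beta -11.6 Fn 0.2 Fu -0.6 Fz -0.9 [ 0.32  0.73  1.53  0.23  0.97 -0.56]
-48 [[229.5, 169.4], [228.8, 170.3], [228.7, 174.2], [227.3, 176.2], [226.4, 200.9], [228.4, 197.7]]
48 [[196.5, 163.9], [195.7, 164.8], [195.7, 168.7], [194.0, 170.6], [194.3, 195.1], [196.8, 192.0]]
164 132 134 132 136 102  84  85  84  85  86  84  95  97 104  87  86  79  83 133 136 140 104  45  37  47  55  31  41  43  43  45  41  45  32  49  43  39  44  77  91  84  85  88  93  92  95  96  99 100 102 100 100 102 101 102 103 106 109
166 133  90  79  82  84  83  85  87  86  86  77 127 148  95 169 176 173 150  97 116 107 114  66  31 130 135  42 129 112  54  43  45  39  81 102  86  89  89  87  71  88  92  98 107 107  99 100 100 100 109 105 132 115  90 110  97  85  84
168 133 140  92  83  87  84  88  87  85  84  80 129 158 101 153 155 156 157 156  91  83  89  55  30  94 129  38 122 130  80  45  41  35  57 138 134  95  84  88  83  83  81  83  83  74  69  68 
[... 3591 characters left out ...]
 129 119 120 122  81  90 116 119 119 118 116 118 118 119 116 118 118 118 118 119 118 118 120 117 117 116 116 117 118 117 114 114  97 100 113 121 151 163 148 148 148 152 167 123 117 119 118 120 118 119 118 118 117 119 118 118 118
202  85  78  92 117 121 120 119 118 117 119 117 117 119 118 119 117 117 118 116 117 116 117 118 117 117 118 118 117 118 119 120 118 117 120 120 119 118 117 116 120 117 116 114 114 116 118 118 119 117 121 116 120 120 118 118 119 119 119
204 119 117 117 117 118 118 116 118 118 117 117 118 119 119 119 117 119 118 117 119 119 119 118 118 118 119 118 117 118 118 119 119 118 118 118 117 117 118 119 118 119 117 119 119 117 121 118 120 120 118 119 118 118 119 120 119 119 119
```

The pixel samples match the leaning-flat prediction to within about 1 px at all four corners. I'll retreat along the plate's underside normal, then up and away.

```bash
python3 -m handwheel '[[-2,2.2,1,0,0,0,0],[-4,4.4,2,0,0,0,0],[-10,11,5,0,0,0,0],[-15,16,7,0,0,0,0],[-15,16,10,0,0,0,0],[-10,10,30,0,0,0,0],[0,0,45,0,0,0,0],[0,0,45,0,0,0,0],[0,0,0,0,0,0,0],[0,0,0,0,0,0,0]]'
python3 st.py
python3 chk.py | sed -n '1,2p;4,12p;19,22p'
```

```text
t: 28.15
tcp_pos: [0.4595, 0.4081, 0.2272]
tool_rot: [0.4, 0.911, 0.043, -0.092]
force: [-0.6, -0.7, 0.2]
finger_gap: 0.002
gripper_force: 0.0
x -88.8 y -1.8 z 227.2 beta -11.6 Fn 0.1 Fu -1.0 Fz 0.2 [ 0.45  0.53  1.47  0.21  1.21 -0.38]
-48 [[229.5, 169.4], [228.8, 170.3], [228.7, 174.2], [227.3, 176.2], [226.4, 200.9], [228.4, 197.7]]
48 [[196.5, 163.9], [195.7, 164.8], [195.7, 168.7], [194.0, 170.6], [194.3, 195.1], [196.8, 192.0]]
166 124  82  75  77  75  72  72  74  73  69 112 131 139  89 154 160 155 146 137 149 126 124 120 115 118 120 118 118 116 117 120 120 121 119 125  86  86  75  79  68  84  87  91  94 101  92  94  92  93 101  95 121 105  85 102  90  79  78
168 122 128  86  77  77  79  78  79  79  79  72 119 145  95 140 145 142 138 139 139 139 139 141 142 153 155 160 160 152 149 122 126 125 115 119 117 121 124  85  74  74  79  76  75  68  66  62  63  63  64  72  76  77  78  79  80  80  79
170 122 125 123  86  77  80  80  80  81  78  76 114  76  98 125 126 135 135 142 141 141 140 142 143 145 144 144 142 144 139 140 141 139 139 141 143 153 156 161 162 157 151 142 117 121  90  9
[... 1705 characters left out ...]
 122 120 121 120 120 118 109 113  75  79 114 112 111 110 108 109 108 109 109 107 105  90  90  90 108 138 149 134 130 137 136 141 144 140 140 141 138 140 140 140 139 139 144 120 118 104  91  68 105 139 109 108 109 109 110 109 108
200 121 120 112 108 114  75  82 108 111 109 109 110 109 106 106 108 108 109 107 109 108 111 110 109 109 108 110 107 110 110 108 106 103  91  91 102 110 142 151 136 137 138 139 157 113 107 109 109 109 109 110 110 110 109 109 110 109 107
202  80  74  86 109 112 109 110 110 109 108 108 109 108 110 107 109 108 107 109 107 109 109 108 108 110 108 109 107 108 110 108 110 109 110 110 108 110 107 107 108 109 106 107 104 106 111 109 109 109 108 111 108 108 110 109 110 109 108
```

Plate unchanged after release, leaning flat and centred. The bottle stands on the bench, well clear. Handing in.

```bash
python3 -c "
from station import manip
print(manip.sign_off())"
```

```text
the job is handed in; nothing more can be done
None
```

The bottle is standing upright on the bench, clear of the plate, and the plate was slid square to the middle of the backrest, tipped on its straight edge and left leaning flat, lip uppermost. The job was handed in at about 28 s; the call returned no verdict, and the final lean was checked from pixel values rather than by eye because my picture allowance was used up.

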